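# Set the printing place around a carved woodblock

## Robot

A 6-joint arm with a two-finger parallel gripper is mounted at the origin on the work surface. World frame = base frame: x ahead of the robot, y to its left, z up, the work surface at z = 0. Lengths are in mm, angles in rad, forces in N, time in s.
With the tool pointing down it reaches from about 275 to 850 mm from the base axis. Payload 19 kg.
Tool frame: the origin (TCP) lies midway between the tips of the shut fingers; the grasp point (between the pads) lies bot.grip_point_offset behind it (bot.grip_point_offset is the distance from the TCP to the grasp point, in mm); z points along the fingers, y is the line along which they close (so a half turn about z gives the same grasp; the last joint's range is limited). The gripper opens to 85 mm and grips with 20 to 120 N. Pads are 22 mm wide; open, the fingers measure 114 mm over their backs; the gripper's body (76 mm by 85 mm) begins 54 mm behind the grasp point. The pads swing forward as they close: fully open they stand 13 mm farther back than shut.
Start: joints at [-1.411, 0.15, 1.437, -0, 1.554, -0.134], TCP at [166.489, -550.338, 231.267] pointing down, gripper open.
Joint ranges: [-2.8, 2.8], [-0.68, 2.1], [0.12, 2.68], [-1.39, 4.53], [0.16, 2.79], [-2.81, 2.81]. Speed limits (rad/s): [1.89, 1.89, 2.22, 3.01, 3.01, 3.01].

## Interface

Orientations are given as [roll, pitch, yaw] about the fixed x, y, z axes, in that order (R = Rz(yaw) Ry(pitch) Rx(roll)).
In Python, from cell import bot, grab_frame, calibration gives the robot as it stands.
- The arm moves only by the tool drive_tool, never from a script. Its argument "series" is a list of rows, each a list of 5 numbers: the closure, from -1 (fully open) to 1 (shut), then the shift along the tool's x, y, z normalised to -1 to 1, where 1 is 0.3 m, then the turn about the tool's z normalised to -1 to 1, where 1 is pi rad. In form: [[gripper, x, y, z, turn], ...]. A call has 1 to 12 rows; each row is the pose to reach, as a shift and turn from the pose commanded when the call began, along the tool's axes at that moment, turning the shorter way round; what a row does not reach only later rows make up. A row lasts 1/8 s, in which the tool goes at most 62.5 mm and 10.7 degrees, less where a joint would pass 70% of its speed; a pose out of reach is approached as far as the arm can. A call with a number of a shift or a turn outside -1 to 1 is refused whole. A call with a gripper value outside its range is refused whole. The fingers move at their own pace and stop on an object; the grip force is fixed at half the most. Time passes only in rows, so rows that repeat a pose let the fingers close. It gives the time, the measured TCP pose, the force, the opening and the grip force at its end, in the units of the state.
- bot.observe(): the state, without advancing time (a new reading comes with each control period).
- grab_frame(name): name is "side" or "top"; returns (picture, depth): 480x640x3 uint8, blue, green, red; 480x640 float32, mm along the optical axis (not along the pixel's ray), 0 where there is no reading.
- calibration(name): a dict with "K" (3x3 intrinsics, pixels), "k1" (the pictures are not rectified: a ray, as slopes to the right and down, at radius r is drawn at 1 + k1 r^2 times it, then the intrinsics apply), "R" (3x3) and "t" (3): a world point X has camera coordinates R X + t. Camera axes: x right, y down, z forward; pixel columns grow to the right and rows downward; lengths in mm; the calibration is good to about 2 mm. A picture is of the moment at which its call begins. calibration takes no time and is no camera call.
- bot.close_job(): hands the job in; it is judged then, once.
The state is a dict: "time_s": time; "qpos": joint angles; "joint_vel": joint speeds; "tau": joint torques, N m; "tcp_pos": TCP position; "tcp_rot": TCP orientation; "ft_force": force on the tool from outside, world axes, zero at the start; "torque": the same for the moment, N m; "grip_width": finger opening in mm; "finger_force": force on a finger pad.
Only numpy, scipy, OpenCV 4.12 (cv2) and the standard library are available. Lean on these libraries where they do the work, as an engineer would, in place of code of your own. Each camera call takes 0.05 s, during which the arm holds its last target. There are 200 camera calls.

## Task

Make the bench ready for pulling a print: seat the T-shaped repair plug fully home in its matching cut-out in the black carved block, and lay the brush flat on the inking slab, wholly on it, centred and along the slab's length. Set the baren (the round rubbing pad) handle up on the table behind the block, squarely behind its middle and about 30 mm clear of its far edge, and stand the stone seal upright on the table midway in the gap between block and slab, on the line joining their centres. "Behind" means on the side away from the robot; leave the ink jar, the bowl and the gouge where they are.

Things in the scene. Friction and masses are not known exactly. Their poses are not given: they have to be found in the camera images.
- plug_center (a point): Loose repair plug of plain pale wood, a T outline seen from above, 24 mm high, upright. Point: half-way up (12 mm above its underside), at the centre of the T's 46 x 56 mm outline. Its x axis runs from the stem to the cross bar: cross bar 18 mm (x) by 56 mm (y), from x = +5 to +23 mm; stem 32 mm (y) wide, from x = -23 to +5 mm. z is up. Weighs about 35 g.
- baren_center (a point): Loose baren: a cork disc 80 mm across and 10 mm thick, lying flat, with a wooden bar handle on top, 62 mm long (its x axis), 20 mm wide (y) and reaching from 10 to 32 mm above the underside. Point: on the disc's axis, 16 mm above the underside. z is up. About 110 g. Which way the handle points at the end does not matter.
- seal_center (a point): Loose stone seal, a pale marble square post 30 x 30 mm and 55 mm high (the top 10 mm slightly narrower), standing upright. Point: on its axis, 27.5 mm above its foot; x and y axes normal to its side faces, z up. About 120 g. Its yaw at the end does not matter.
- brush_center (a point): Loose flat ink brush lying flat: 130 mm long (its x axis) and 14 mm thick. Plain wooden handle 18 mm wide (y) from x = -65 to +20 mm; wooden ferrule and dark bristle head (rigid) 42 mm wide from x = +20 to +65 mm. Point: mid-length, on the centre line, half-way up (7 mm above its underside), where the handle can be gripped; it balances about 3 mm from this point towards the head. z is up. About 50 g. Either end may point away from the robot at the end.
- block: Fixed black-inked carved woodblock, 120 mm (x) by 170 mm (y) by 24 mm high, on the table. Origin: centre of its underside. Its x axis points away from the robot (turned at most 0.25 rad either way), so its far edge is at x = +60 mm; z is up. It has one T-shaped cut-out.
- cutout (a point): Centre of the T-shaped cut-out in the block, on its floor (bare brown wood). The floor lies 12 mm above the table and 12 mm below the block's top; the cut-out is the plug's outline with 2.5 mm clearance on every side, no chamfer. Same axes as the block: stem towards -x, cross bar towards +x. The plug goes in with its axes parallel to these, rests on the floor and then stands 12 mm proud of the block's top (its centre 24 mm above the table).
- slab: Fixed grey inking slab, flat, with thin dark ink smears, 160 mm (x, its length) by 110 mm (y) by 15 mm high, beside the block, on its left or its right, with a gap of about 100 mm between the two. Origin: centre of its underside; x axis points away from the robot (turned at most 0.35 rad either way), z up.
- ink_jar: Bystander, leave alone: loose closed ink jar 52 mm across, 65 mm high, beyond the work. Origin: centre of its underside.
- dish: Bystander, leave alone: loose small white empty bowl 72 mm across, 34 mm high, beyond the work. Origin: centre of its underside.
- gouge: Bystander, leave alone: loose carving gouge with a wooden handle and steel blade, 170 mm long, lying beyond the work. Origin: mid-length, under it.
Things that resemble listed ones, but are neither listed nor needed, are in the scene too. Of the things that look like the part that bears brush_center, the smaller one is meant. Leave any purple look-alike of the part that bears baren_center alone.

How it is judged (in metres and radians):
At the end, for the whole second after the job is handed in: All released, at rest, upright: plug on cut-out floor (5.5 mm, height 2.5 mm); brush flat on slab, centred to 15 mm, within 0.2 rad of its length; baren 130 +-15 mm behind block centre, 20 mm sideways; seal 115-155 mm from block centre, 85-125 mm from slab centre, 25 mm off the block's cross line (horizontal distance between plug_center and cutout below 0.0055 m and z of plug_center in the frame of block between 0.0215 and 0.0265 m and angle between plug_center's own z axis and vertical below 0.08 rad and x of baren_center in the frame of block between 0.115 and 0.145 m and y of baren_center in the frame of block between -0.02 and 0.02 m and height (world z) of baren_center between 0.011 and 0.021 m and angle between each of baren_center, seal_center, brush_center's own z axis and vertical below 0.1 rad and horizontal distance between seal_center and block between 0.115 and 0.155 m and horizontal distance between seal_center and slab between 0.085 and 0.125 m and x of seal_center in the frame of block between -0.025 and 0.025 m and height (world z) of seal_center between 0.0225 and 0.0325 m and x of brush_center in the frame of slab between -0.015 and 0.015 m and y of brush_center in the frame of slab between -0.015 and 0.015 m and angle between the x axis of brush_center and the x axis of slab, either way round below 0.2 rad and height (world z) of brush_center between 0.018 and 0.027 m and linear speed of each of plug, baren, seal, brush below 0.02 m/s); the robot touches nothing.
It fails at once if the ink jar is shifted by more than 30 mm (distance of ink_jar from where it was at the start of the episode above 0.03 m).
It fails at once if the bowl is shifted by more than 30 mm (distance of dish from where it was at the start of the episode above 0.03 m).
It fails at once if the gouge is shifted by more than 30 mm (distance of gouge from where it was at the start of the episode above 0.03 m).
It also fails if it takes over 99 s, if anything falls off the work surface, if the arm or the gripper's body presses on something with over 40 N, if the wrist force passes 120 N, or if a joint passes its speed limit or range.

## Working session

There is one attempt and no reset: what is moved stays moved. The work goes in short steps, Python scripts to look and compute and a tool call to move; the robot and the scene stay as the last step left them, time stands still between calls to the robot, and variables do not carry over. Pictures are saved under pics/ and viewed, at most 14 in all, crops included, and the job is handed in when it is done.

Besides the shell and the picture viewer there is one more tool, called after ">>>" as a command line: name --pt "numbers of a row" for each row, then --argument value for the rest. drive_tool: Moves the arm, as the interface text tells. Scaled input: -1 to 1 covers 0.3 m each way for a shift and pi rad each way for a turn. Its arguments: {"type":"object","properties":{"series":{"type":"array"}},"required":["series"]}

```bash
mkdir -p pics
cat > h.py <<'E'
import numpy as np, cv2
from cell import bot, grab_frame, calibration
def ray(name,uv):
    c=calibration(name);K=np.array(c["K"]);R=np.array(c["R"]);t=np.array(c["t"])
    uv=np.atleast_2d(np.array(uv,float))
    d=np.c_[(uv[:,0]-K[0,2])/K[0,0],(uv[:,1]-K[1,2])/K[1,1]]
    s=d.copy()
    for _ in range(20): s=d/(1+c["k1"]*(s**2).sum(1,keepdims=True))
    return -R.T@t,np.c_[s,np.ones(len(s))]@R
def onz(name,uv,z):
    o,d=ray(name,uv);return o+d*((z-o[2])/d[:,2])[:,None]
def dep(name,uv,D):
    o,d=ray(name,uv);return o+d*np.asarray(D).reshape(-1,1)
E
python3 - <<'E'
from h import *
for n in("top","side"):
    im,d=grab_frame(n);cv2.imwrite(f"pics/{n}0.png",im);np.save(f"{n}0.npy",d)
    c=calibration(n);print(n,np.array(c["K"]).round(1).tolist(),c["k1"],ray(n,[[320,240]]))
print(bot.observe(),bot.grip_point_offset)
E
```

```text
top [[499.6, 0.0, 321.9], [0.0, 499.6, 235.8], [0.0, 0.0, 1.0]] -0.09668390148280295 (array([ 414.3178503 ,  110.09020512, 1368.56285599]), array([[ 0.1018565 ,  0.01401868, -0.99474253]]))
side [[600.2, 0.0, 327.2], [0.0, 600.2, 235.5], [0.0, 0.0, 1.0]] -0.1122609818086652 (array([  486.45246428, -1225.78149688,   893.60909859]), array([[ 0.03090116,  0.85012463, -0.52586418]]))
{'time_s': 0.1, 'qpos': array([-1.41097422e+00,  1.50939096e-01,  1.43793471e+00, -6.78017350e-06,
        1.55378678e+00, -1.33965006e-01]), 'joint_vel': array([-0.00174521,  0.00091392, -0.00144014,  0.00083322, -0.0017798 ,
        0.00010319]), 'tau': array([ 2.79160507e-03, -7.14386129e+01, -5.71788347e+01, -2.76475957e-04,
        7.30310683e-03, -3.86028250e-05]), 'tcp_pos': array([ 166.47265671, -550.15603731,  230.75011891]), 'tcp_rot': array([-3.14053338e+00, -1.35920202e-04,  2.93787156e-01]), 'ft_force': array([ 0.59024143, -0.07721154, -0.01636415]), 'torque': array([-0.0447878 , -0.0132569 ,  0.04267443]), 'finger_force': 0.0, 'grip_width': 85.46761598684179} 18.700000000000003
```

View pics/top0.png

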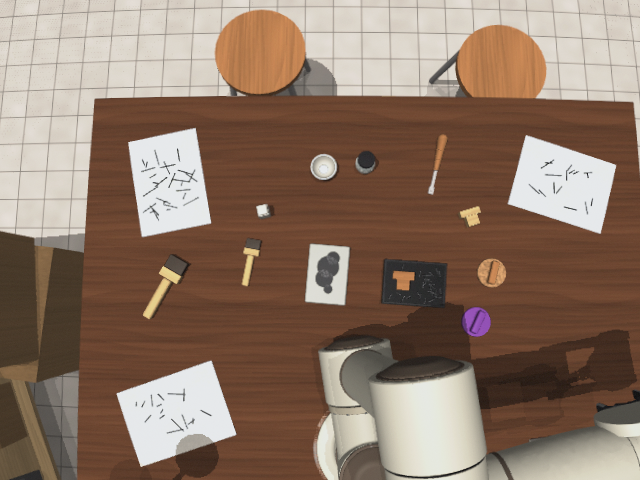

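View pics/side0.png

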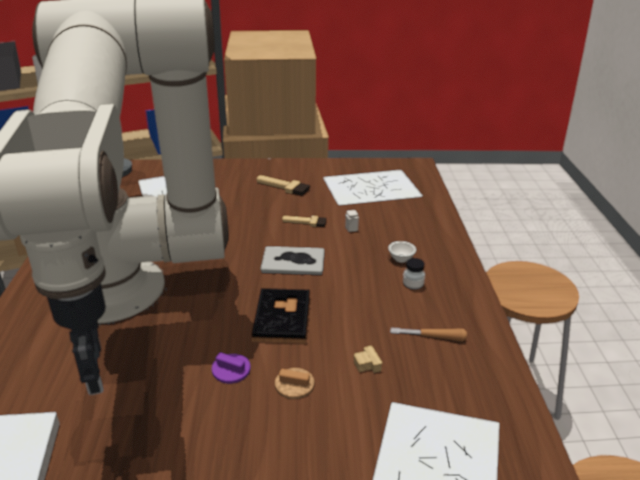

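The top view has +x up and +y left.
- **Brushes:** a large one at (165,287) and a small one at (251,262). The smaller is meant.
- **Barens:** cork at (491,272) and purple at (476,322). The cork one is meant.
- **Other parts:** plug (471,215), seal (264,210), slab (328,274), block (414,283), cut-out (403,280).

I'll confirm with one enlarged crop and measure.

Run:
```python
from h import *
im=cv2.imread("pics/top0.png");d=np.load("top0.npy")
cv2.imwrite("pics/crop1.png",cv2.resize(im[195:345,130:520],None,fx=2,fy=2,interpolation=cv2.INTER_CUBIC))
v,u=np.mgrid[0:480,0:640]
P=dep("top",np.c_[u.ravel(),v.ravel()],d.ravel()).reshape(480,640,3);np.save("P.npy",P)
reg=(v>120)&(v<345)&(u>120)&(u<520)
H=P[...,2];print("table z",np.median(H[220:300,360:375]))
m=((H>6)&(H<90)&reg).astype(np.uint8)
n,l,st,c=cv2.connectedComponentsWithStats(m)
for i in range(1,n):
    if st[i,4]<25: continue
    k=l==i;q=P[k]
    z=np.percentile(q[:,2],80);pts=onz("top",np.c_[u[k],v[k]],z)[:,:2]
    r=cv2.minAreaRect(pts.astype(np.float32))
    print(st[i],"px",c[i].round(1),"z80 %.1f"%z,"ctr",np.round(r[0],1),"size",np.round(r[1],1),"ang %.1f"%r[2],"mean",pts.mean(0).round(1))
```

```text
table z 0.26595687984115557
[433 134  15  44 290] px [439.4 151.2] z80 25.0 ctr [ 788.7 -201.5] size [ 28.8 125.6] ang 80.5 mean [ 801.1 -200.8]
[354 150  21  23 345] px [365.  161.7] z80 66.0 ctr [758.1   8.5] size [51.5 60.2] ang 62.9 mean [758.5   9.4]
[310 154  26  25 458] px [322.7 166.2] z80 31.5 ctr [755.2 123.3] size [67.5 68.6] ang 0.2 mean [754.6 122.6]
[256 204  14  15 158] px [262.5 210.6] z80 56.3 ctr [627.  282.6] size [36.1 32.3] ang 14.4 mean [626.7 282.3]
[458 207  23  20 274] px [470.4 215.9] z80 25.9 ctr [ 616.9 -281.2] size [44.  62.1] ang 16.8 mean [ 619.6 -281.7]
[242 238  19  49 438] px [249.9 257.7] z80 15.9 ctr [491.9 321.5] size [ 41.4 131. ] ang 82.3 mean [503.5 319.5]
[ 304  243   46   62 2395] px [326.6 273.8] z80 17.5 ctr [462.  110.6] size [111.7 160.2] ang 85.6 mean [461.2 110.8]
[143 254  46  65 950] px [165.8 282.1] z80 21.3 ctr [422.2 558.9] size [ 69.5 184.6] ang 55.4 mean [435.2 548.3]
[ 381  259   67   49 2870] px [413.7 282.9] z80 26.4 ctr [ 437.9 -123.3] size [173.5 122.1] ang 85.5 mean [ 437.2 -123.1]
[477 258  29  30 639] px [491.1 272.4] z80 29.8 ctr [ 465.2 -332.9] size [77.1 78.4] ang 88.6 mean [ 465.4 -333.2]
[462 307  29  30 643] px [475.9 321.5] z80 30.3 ctr [ 334.4 -288.8] size [77.5 74.5] ang 45.0 mean [ 334.3 -288.4]
```

View pics/crop1.png

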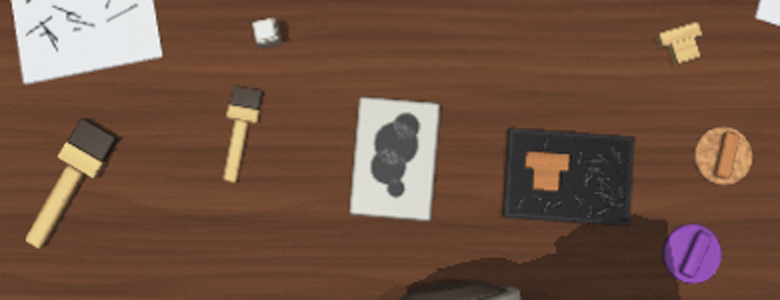

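The crop shows one plug, one cork baren, one purple baren to leave alone, one seal, and the small brush. The brush measures 131 x 41 mm, which matches the description. Next I'll refine using only the pixels on each top face, and work out yaws.

```bash
cat >> h.py <<'E'
def fit(P,box,ztop,lo,hi,im=None,col=None,name="top"):
    "pixels with height lo..hi in box -> xy on plane ztop, minAreaRect, long-axis yaw"
    u0,u1,v0,v1=box;v,u=np.mgrid[v0:v1,u0:u1];H=P[v0:v1,u0:u1,2];k=(H>lo)&(H<hi)
    if col is not None: k&=col(im[v0:v1,u0:u1].astype(int))
    n,l,st,_=cv2.connectedComponentsWithStats(k.astype(np.uint8))
    k=l==1+np.argmax(st[1:,4])
    p=onz(name,np.c_[u[k],v[k]],ztop)[:,:2]
    b=cv2.boxPoints(cv2.minAreaRect(p.astype(np.float32)));e=[b[1]-b[0],b[2]-b[1]];L=[np.linalg.norm(x) for x in e]
    e=e[int(np.argmax(L))];w=np.linalg.eigh(np.cov(p.T))[1][:,1]
    f=lambda a:(np.arctan2(a[1],a[0])+np.pi/2)%np.pi-np.pi/2
    return dict(n=len(p),rect=b.mean(0).round(1),size=np.round(sorted(L),1),yaw=round(f(e),3),pca=round(f(w),3),mean=p.mean(0).round(1)),p
E
python3 - <<'E'
from h import *
im=cv2.imread("pics/top0.png");P=np.load("P.npy")
A=dict(plug=((450,490,200,235),24,19,32),seal=((245,280,195,225),55,48,65),brush=((235,270,230,295),14,8,24),slab=((295,360,235,312),15,10,22),
 block=((372,455,250,315),24,19,33),handle=((472,512,252,295),32,24,40),baren=((472,512,252,295),10,4,40))
for n,a in A.items(): print(n,fit(P,*a)[0])
org=lambda c:(c[...,2]>150)&(c[...,2]-c[...,0]>60)
print("cut",fit(P,(385,420,265,295),12,2,40,im,org)[0])
r,p=fit(P,(450,490,200,235),24,19,32)
# plug: find stem direction from both widths
for yaw in np.arange(r['pca']-.3,r['pca']+.31,.05):pass
np.save("plug.npy",p)
w=lambda c:(c.min(-1)>110)
print("slabcol",fit(P,(295,360,235,312),15,-5,40,im,w)[0])
for b in [(450,490,200,235),(388,418,265,295)]:
    u0,u1,v0,v1=b;print(u0,v0);g=im[v0:v1,u0:u1].astype(int);
    print("\n".join("".join("#" if (c[2]>150 and c[2]-c[0]>50) else "." for c in row) for row in g))
E
```

```text
plug {'n': 233, 'rect': array([ 618.3, -284.7], dtype=float32), 'size': array([43.8, 56. ], dtype=float32), 'yaw': np.float32(-1.276), 'pca': np.float64(-1.361), 'mean': array([ 620.9, -284.6])}
seal {'n': 96, 'rect': array([631.1, 284.8], dtype=float32), 'size': array([26.3, 27.8], dtype=float32), 'yaw': np.float32(-1.32), 'pca': np.float64(-0.484), 'mean': array([630.9, 285.3])}
brush {'n': 425, 'rect': array([492.9, 321.7], dtype=float32), 'size': array([ 41.4, 129.3], dtype=float32), 'yaw': np.float32(-0.134), 'pca': np.float64(-0.162), 'mean': array([503.3, 320.1])}
slab {'n': 2283, 'rect': array([461.7, 110.7], dtype=float32), 'size': array([109.5, 159.8], dtype=float32), 'yaw': np.float32(-0.082), 'pca': np.float64(-0.086), 'mean': array([461.5, 110.6])}
block {'n': 2448, 'rect': array([ 437.4, -124.4], dtype=float32), 'size': array([120.7, 172.5], dtype=float32), 'yaw': np.float32(1.496), 'pca': np.float64(1.532), 'mean': array([ 436. , -128.2])}
handle {'n': 185, 'rect': array([ 466.1, -337.7], dtype=float32), 'size': array([22.7, 62.6], dtype=float32), 'yaw': np.float32(-0.
[... 2325 characters left out ...]
##############....
.....#####################....
.....#####################....
.....#####################....
.....#####################....
.....#####################....
........##################....
.........#################....
.........#############........
.........############.........
.........############.........
.........############.........
.........############.........
.........############.........
.........############.........
.........############.........
.........############.........
..............#######.........
..............................
..............................
..............................
..............................
..............................
```

Everything checks against the stated sizes: plug 44 x 56, slab 110 x 160, block 121 x 172, cut-out floor about 50 x 60 less occlusion. I'll start with the plug, gripping along its x (46 mm) so its flat faces square up in the pads.

```bash
cat > mv.py <<'E'
import sys,numpy as np
from cell import bot
s=bot.observe();p=s["tcp_pos"];y=s["tcp_rot"][2]
a=[float(v) for v in sys.argv[1:]]
for i in range(0,len(a),4):
    x=np.array(a[i:i+3]);q=a[i+3]
    d=x-p;c,n=np.cos(y),np.sin(y)
    print(np.round(np.array([c*d[0]+n*d[1],n*d[0]-c*d[1],-d[2]])/300,4),"turn",round((-(q-y)+np.pi)%(2*np.pi)/np.pi-1,4))
print("t",s["time_s"],p.round(1),round(y,3),"w",round(s["grip_width"],1),"ff",round(s["finger_force"],1),"F",s["ft_force"].round(1))
E
python3 mv.py 618 -284.5 110 1.85  400 -400 150 1.85
```

```text
[ 1.697  -0.4117  0.4025] turn -0.4954
[ 0.89   -0.2537  0.2692] turn -0.4954
t 0.1 [ 166.5 -550.2  230.8] 0.294 w 85.5 ff 0.0 F [ 0.6 -0.1 -0. ]
```

>>> drive_tool --pt "-1 0.9 -0.25 0.27 -0.495" --pt "-1 0.9 -0.25 0.27 -0.495" --pt "-1 0.9 -0.25 0.27 -0.495" --pt "-1 0.9 -0.25 0.27 -0.495" --pt "-1 0.9 -0.25 0.27 -0.495" --pt "-1 0.9 -0.25 0.27 -0.495" --pt "-1 0.9 -0.25 0.27 -0.495" --pt "-1 0.9 -0.25 0.27 -0.495" --pt "-1 0.9 -0.25 0.27 -0.495" --pt "-1 0.9 -0.25 0.27 -0.495"

```text
time_s: 1.35
tcp_pos: [403.1, -400.2, 150.0]
tcp_rot: [-3.141, -0.001, 1.848]
ft_force: [0.6, 0.0, 0.1]
grip_width: 85.6
finger_force: 0.0
```

```bash
python3 mv.py 618 -284.5 60 1.85 618 -284.5 9 1.85
```

```text
[0.1746 0.7946 0.3   ] turn -0.0005
[0.1746 0.7946 0.47  ] turn -0.0005
t 1.35 [ 403.1 -400.2  150. ] 1.848 w 85.6 ff 0.0 F [0.6 0.  0.1]
```

>>> drive_tool --pt "-1 0.175 0.795 0.2 0" --pt "-1 0.175 0.795 0.2 0" --pt "-1 0.175 0.795 0.2 0" --pt "-1 0.175 0.795 0.2 0" --pt "-1 0.175 0.795 0.2 0" --pt "-1 0.175 0.795 0.4 0" --pt "-1 0.175 0.795 0.47 0" --pt "0.2 0.175 0.795 0.47 0" --pt "1 0.175 0.795 0.47 0" --pt "1 0.175 0.795 0.47 0" --pt "1 0.175 0.795 0.47 0" --pt "1 0.175 0.795 0.47 0"

```text
time_s: 2.85
tcp_pos: [619.1, -285.3, 12.0]
tcp_rot: [3.139, 0.003, 1.849]
ft_force: [-1.0, -0.5, 8.2]
grip_width: 44.5
finger_force: 61.9
```

```bash
python3 - <<'E'
from h import *
im,d=grab_frame("side");cv2.imwrite("pics/side1.png",cv2.resize(im[250:420,270:470],None,fx=3,fy=3,interpolation=cv2.INTER_CUBIC))
E
python3 mv.py 618 -284.5 100 1.85
```

```text
[ 0.0035 -0.0027 -0.2933] turn -0.0005
t 2.9 [ 619.1 -285.3   12. ] 1.849 w 44.5 ff 61.9 F [-0.9 -1.2  8.8]
```

View pics/side1.png

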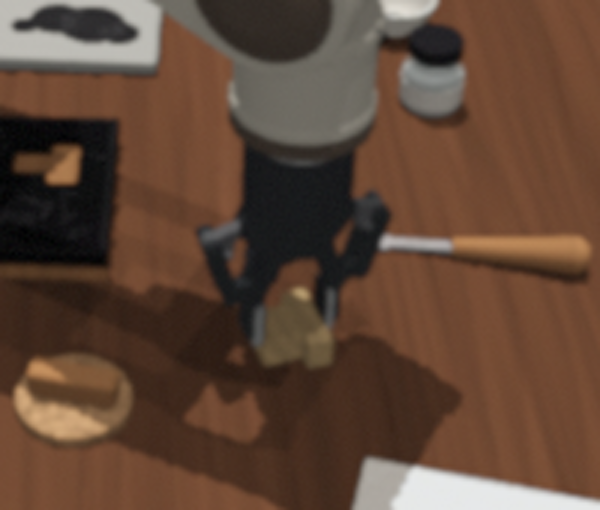

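The side crop shows the fingers on the plug's stem end (260,335) and bar (325,345), clear of the gouge. It is shadowed, so I'll lift and check its tilt.

>>> drive_tool --pt "1 0 0 -0.05 0" --pt "1 0 0 -0.15 0" --pt "1 0 0 -0.29 0" --pt "1 0 0 -0.29 0" --pt "1 0 0 -0.29 0"

```text
time_s: 3.52
tcp_pos: [618.1, -284.4, 97.1]
tcp_rot: [3.141, 0.001, 1.849]
ft_force: [-0.2, -0.0, -1.4]
grip_width: 44.3
finger_force: 61.2
```

```bash
python3 - <<'E'
from h import *
im,d=grab_frame("side");cv2.imwrite("pics/side2.png",cv2.resize(im[200:400,230:460],None,fx=3,fy=3,interpolation=cv2.INTER_CUBIC))
E
python3 mv.py 445.5 -95.5 60 1.496
```

```text
[ 0.7628 -0.3799  0.1208] turn 0.1123
t 3.575 [ 617.9 -284.3   96.2] 1.849 w 44.4 ff 61.2 F [-0.3 -0.4 -0.6]
```

View pics/side2.png

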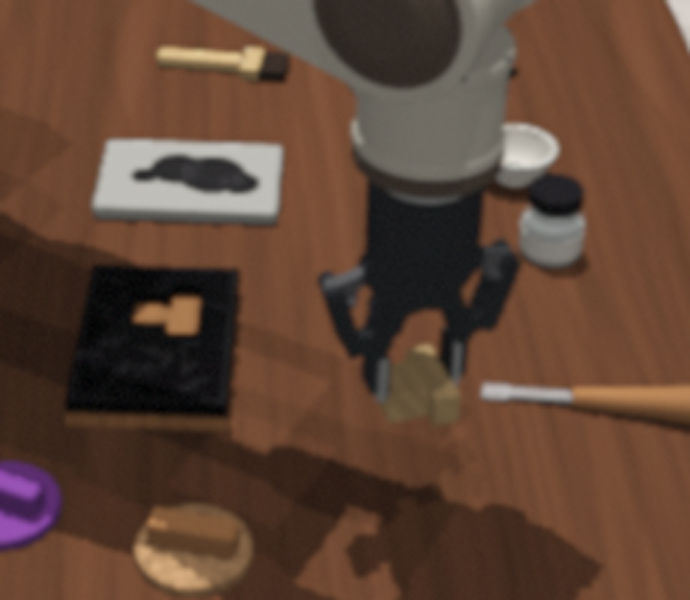

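The plug is held level, with its bottom edge running parallel to the fingertips' line. Next I'll carry it to hover over the cut-out.

>>> drive_tool --pt "1 0.1 -0.05 0.0 0.02" --pt "1 0.25 -0.12 0.0 0.05" --pt "1 0.4 -0.2 0.0 0.08" --pt "1 0.55 -0.27 0.0 0.112" --pt "1 0.68 -0.34 0.03 0.112" --pt "1 0.763 -0.38 0.08 0.112" --pt "1 0.763 -0.38 0.12 0.112" --pt "1 0.763 -0.38 0.12 0.112" --pt "1 0.763 -0.38 0.12 0.112"

```text
time_s: 4.7
tcp_pos: [446.2, -96.2, 60.5]
tcp_rot: [-3.142, -0.0, 1.497]
ft_force: [-0.2, 0.4, -0.7]
grip_width: 44.3
finger_force: 61.3
```

```bash
python3 - <<'E'
from h import *
for n in("side","top"):
    im,d=grab_frame(n);cv2.imwrite(f"pics/{n}3.png",im);np.save(f"{n}3.npy",d)
im=cv2.imread("pics/side3.png")
cv2.imwrite("pics/side3c.png",cv2.resize(im[240:350,230:350],None,fx=5,fy=5,interpolation=cv2.INTER_CUBIC))
E
python3 mv.py 445.5 -95.5 40 1.496
```

```text
[ 0.0018 -0.0023  0.0685] turn 0.0002
t 4.8 [446.2 -96.1  60.6] 1.497 w 44.7 ff 61.3 F [-0.8  0.3 -0.8]
```

View pics/side3c.png

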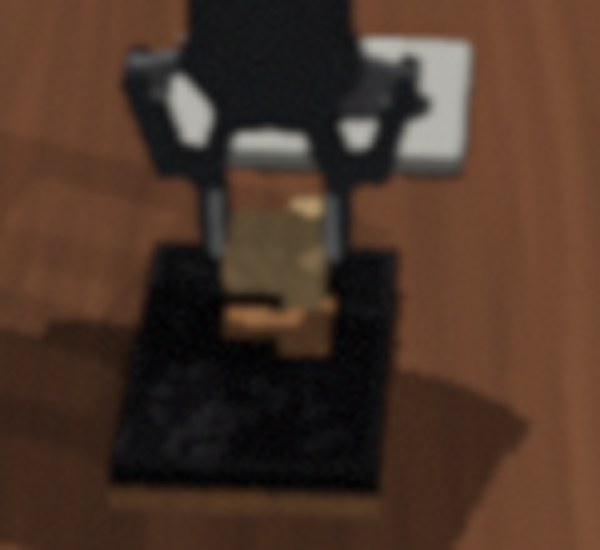

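Run:
```python
from h import *
f=lambda x,y:[230+(x+.5)/5-.5,240+(y+.5)/5-.5]
yaw=-0.075;ex=np.array([np.cos(yaw),np.sin(yaw)]);ey=np.array([-np.sin(yaw),np.cos(yaw)])
def rel(p,z,t):
    q=onz("side",[f(*p)],z)[0,:2]-np.array([445.5,-95.5]);print(t,np.round([q@ex,q@ey],1))
rel((280,355),24,"cut bar front-left (expect 2.5,-30.5)")
rel((332,355),24,"cut bar front-right (25.5,-30.5)")
rel((222,336),24,"cut stem front-left (-25.5,-18.5)")
z=60.6-12
rel((285,311),z,"plug bar bottom front-left (5,-28)")
rel((326,311),z,"plug bar bottom front-right (23,-28)")
rel((224,289),z,"plug stem bottom front-left (-23,-16)")
im=cv2.imread("pics/side3.png").astype(int)
s=im[290:315,272:300]
for r in range(286,314): print(r," ".join("%3d/%3d"%(im[r,c,2],im[r,c,0]) for c in (277,281,285,289,292,295)))
for r in (296,300,304,308): print(r,[(c,im[r,c,2]) for c in range(270,302)])
```

```text
cut bar front-left (expect 2.5,-30.5) [  5.3 -33.4]
cut bar front-right (25.5,-30.5) [ 29.3 -32.1]
cut stem front-left (-25.5,-18.5) [-23.  -20.8]
plug bar bottom front-left (5,-28) [  8.  -31.9]
plug bar bottom front-right (23,-28) [ 26.8 -30.9]
plug stem bottom front-left (-23,-16) [-21.7 -16.9]
286  87/ 50  87/ 50  88/ 50  86/ 49  90/ 51  74/ 72
287  86/ 50  86/ 49  90/ 52  84/ 48  88/ 50  75/ 73
288  87/ 49  86/ 48  89/ 51  85/ 49  90/ 53  80/ 75
289  91/ 52  89/ 51  91/ 53  85/ 49  99/ 57  85/ 76
290  92/ 53  92/ 52  95/ 54  89/ 51 113/ 66  87/ 74
291  93/ 53  95/ 54  94/ 55  97/ 56 121/ 70  81/ 66
292  92/ 52  95/ 55  92/ 54  98/ 57 121/ 71  70/ 49
293  92/ 53  96/ 55  90/ 52  93/ 53 115/ 67  60/ 38
294  96/ 55  94/ 54  91/ 52  92/ 53 104/ 60  53/ 31
295  99/ 57  93/ 53  93/ 53  93/ 53  96/ 54  48/ 27
296  99/ 57  89/ 50  93/ 53  95/ 55  95/ 55  46/ 28
297  89/ 52  81/ 47  90/ 52  96/ 55  97/ 56  45/ 24
298  62/ 36  59/ 33  73/ 42  94/ 54  98/ 56  57/ 27
299  30/ 16  29/ 15  47/ 27  94/ 55  98/ 56  86/ 39
300  45/ 18  43/ 15  33/ 15  97/ 54  96/ 55 111/ 50
301  95/ 39  97/ 39  
[... 2661 characters left out ...]
int64(14)), (301, np.int64(6))]
308 [(270, np.int64(9)), (271, np.int64(3)), (272, np.int64(7)), (273, np.int64(2)), (274, np.int64(9)), (275, np.int64(14)), (276, np.int64(14)), (277, np.int64(19)), (278, np.int64(17)), (279, np.int64(19)), (280, np.int64(21)), (281, np.int64(23)), (282, np.int64(20)), (283, np.int64(21)), (284, np.int64(25)), (285, np.int64(47)), (286, np.int64(63)), (287, np.int64(73)), (288, np.int64(74)), (289, np.int64(72)), (290, np.int64(73)), (291, np.int64(74)), (292, np.int64(73)), (293, np.int64(74)), (294, np.int64(71)), (295, np.int64(58)), (296, np.int64(31)), (297, np.int64(14)), (298, np.int64(13)), (299, np.int64(8)), (300, np.int64(9)), (301, np.int64(4))]
```

Side view, relative to the cut-out: the plug sits within about 0.5 mm, as the same calibration bias shows on both. I'll descend straight down to just inside the mouth and check the force.

>>> drive_tool --pt "1 0 0.001 0.05 0" --pt "1 0 0.001 0.07 0" --pt "1 0 0.001 0.085 0" --pt "1 0 0.001 0.095 0" --pt "1 0 0.001 0.1 0" --pt "1 0 0.001 0.1 0"

```text
time_s: 5.55
tcp_pos: [446.0, -95.6, 30.4]
tcp_rot: [3.141, -0.0, 1.497]
ft_force: [0.1, 0.6, -0.4]
grip_width: 44.4
finger_force: 61.3
```

>>> drive_tool --pt "1 0 0 0.01 0" --pt "1 0 0 0.018 0" --pt "1 0 0 0.024 0" --pt "1 0 0 0.024 0"

```text
time_s: 6.05
tcp_pos: [446.0, -95.6, 23.9]
tcp_rot: [-3.142, -0.0, 1.497]
ft_force: [-9.4, 3.9, 20.9]
grip_width: 44.4
finger_force: 63.6
```

Contact came at the expected height (24 mm). I'll release, rise and look.

>>> drive_tool --pt "1 0 0 -0.005 0" --pt "-1 0 0 -0.005 0" --pt "-1 0 0 -0.005 0" --pt "-1 0 0 -0.005 0" --pt "-1 0 0 -0.05 0" --pt "-1 0 0 -0.3 0" --pt "-1 0 0 -0.4 0" --pt "-1 0 0 -0.4 0"

```text
time_s: 7.05
tcp_pos: [447.4, -96.1, 147.1]
tcp_rot: [3.136, 0.002, 1.497]
ft_force: [0.3, -0.6, -1.5]
grip_width: 85.5
finger_force: 0.0
```

```bash
python3 - <<'E'
from h import *
im,d=grab_frame("side");cv2.imwrite("pics/side4c.png",cv2.resize(im[240:350,230:350],None,fx=5,fy=5,interpolation=cv2.INTER_CUBIC))
E
python3 mv.py 466 -338.5 14 1.311 466 -338.5 14 -0.26 440 -250 140 -0.26
```

```text
[-0.8019  0.1242  0.4366] turn 0.0592
[-0.8019  0.1242  0.4366] turn 0.5593
[-0.5141  0.016   0.0166] turn 0.5593
t 7.1 [446.6 -95.8 145. ] 1.497 w 85.3 ff 0.0 F [-0.3  0.  -0.2]
```

View pics/side4c.png

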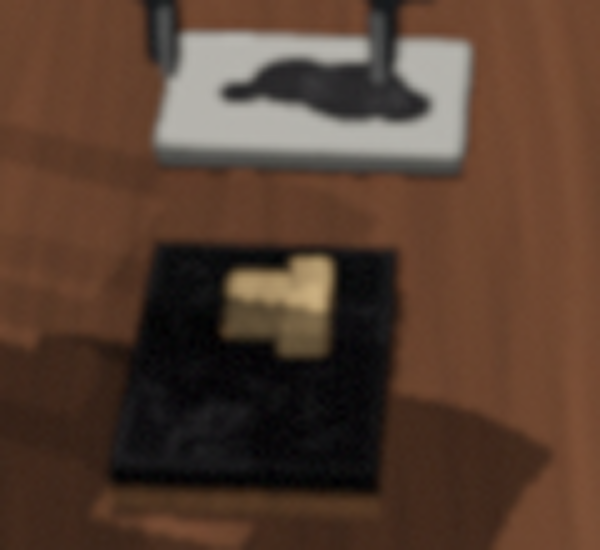

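The plug is down level in the cut-out, top face at (280,285) in the crop, 12 mm proud by eye; I'll check that by depth later. Next is the cork baren, gripped across its handle.

>>> drive_tool --pt "-1 -0.8 0.124 0 0.559" --pt "-1 -0.8 0.124 0 0.559" --pt "-1 -0.8 0.124 0 0.559" --pt "-1 -0.8 0.124 0 0.559" --pt "-1 -0.8 0.124 0 0.559" --pt "-1 -0.8 0.124 0 0.559" --pt "-1 -0.8 0.124 0 0.559" --pt "-1 -0.8 0.124 0 0.559" --pt "-1 -0.8 0.124 0 0.559" --pt "-1 -0.8 0.124 0.1 0.559" --pt "-1 -0.8 0.124 0.2 0.559" --pt "-1 -0.8 0.124 0.2 0.559"

```text
time_s: 8.6
tcp_pos: [464.2, -336.6, 80.5]
tcp_rot: [-3.139, 0.005, -0.259]
ft_force: [0.7, 0.4, 0.4]
grip_width: 85.3
finger_force: 0.0
```

```bash
python3 - <<'E'
from h import *
im,d=grab_frame("top");np.save("top5.npy",d);cv2.imwrite("pics/top5.png",im)
v,u=np.mgrid[0:480,0:640];P=dep("top",np.c_[u.ravel(),v.ravel()],d.ravel()).reshape(480,640,3)
b=(385,420,262,295)
r,p=fit(P,b,36,30,45);print("plug",r)
u0,u1,v0,v1=b;H=P[v0:v1,u0:u1,2];print("plug top z",np.median(H[H>30]),"block z",np.median(P[265:300,425:440,2]))
E
python3 mv.py 466 -338.5 13.5 -0.26
```

```text
plug {'n': 273, 'rect': array([446. , -98.3], dtype=float32), 'size': array([45.2, 59.1], dtype=float32), 'yaw': np.float32(-1.568), 'pca': np.float64(-1.218), 'mean': array([448.7, -95.1])}
plug top z 36.04627243278014 block z 24.56062463564126
[0.0047 0.0031 0.2295] turn 0.0003
t 8.65 [ 464.9 -337.3   82.4] -0.259 w 85.4 ff 0.0 F [ 0.3 -1.1  0.4]
```

The plug's top is at 36.0 mm, so it is fully seated. Now I'll grasp the baren handle.

>>> drive_tool --pt "-1 0.004 0.003 0.15 0" --pt "-1 0.004 0.003 0.22 0" --pt "-1 0.004 0.003 0.22 0" --pt "0.3 0.004 0.003 0.22 0" --pt "1 0.004 0.003 0.22 0" --pt "1 0.004 0.003 0.22 0" --pt "1 0.004 0.003 0.22 0" --pt "1 0.004 0.003 0.22 0" --pt "1 0.004 0.003 0.2 0" --pt "1 0.004 0.003 0.1 0" --pt "1 0.004 0.003 -0.07 0" --pt "1 0.004 0.003 -0.07 0"

```text
time_s: 10.15
tcp_pos: [467.6, -340.1, 108.2]
tcp_rot: [3.139, -0.005, -0.259]
ft_force: [0.9, -0.4, -1.8]
grip_width: 18.5
finger_force: 58.9
```

```bash
python3 mv.py 567 -134 101 -0.26 567 -134 17 -0.26
```

```text
[ 0.1443 -0.7488  0.024 ] turn 0.0003
[ 0.1443 -0.7488  0.304 ] turn 0.0003
t 10.15 [ 467.6 -340.1  108.2] -0.259 w 18.5 ff 58.9 F [ 0.9 -0.4 -1.8]
```

>>> drive_tool --pt "1 0.03 -0.12 0 0" --pt "1 0.06 -0.3 0 0" --pt "1 0.1 -0.48 0 0" --pt "1 0.13 -0.65 0 0" --pt "1 0.145 -0.75 0.05 0" --pt "1 0.145 -0.75 0.15 0" --pt "1 0.145 -0.75 0.22 0" --pt "1 0.145 -0.75 0.25 0" --pt "1 0.145 -0.75 0.265 0" --pt "1 0.145 -0.75 0.265 0"

```text
time_s: 11.4
tcp_pos: [566.1, -132.7, 24.9]
tcp_rot: [-3.142, -0.0, -0.259]
ft_force: [-0.8, 0.2, -0.4]
grip_width: 18.7
finger_force: 59.0
```

```bash
python3 mv.py 567 -134 16.5 -0.26
```

```text
[0.0039 0.0035 0.0279] turn 0.0002
t 11.4 [ 566.1 -132.7   24.9] -0.259 w 18.7 ff 59.0 F [-0.8  0.2 -0.4]
```

>>> drive_tool --pt "1 0.003 0.003 0.015 0" --pt "1 0.003 0.003 0.025 0" --pt "1 0.003 0.003 0.03 0" --pt "1 0.003 0.003 0.03 0"

```text
time_s: 11.9
tcp_pos: [566.9, -133.9, 17.8]
tcp_rot: [3.141, -0.001, -0.259]
ft_force: [-13.8, 3.3, 31.8]
grip_width: 18.5
finger_force: 63.1
```

Contact. I'll release, rise, and turn towards the seal.

>>> drive_tool --pt "1 0.003 0.003 0.024 0" --pt "-1 0.003 0.003 0.022 0" --pt "-1 0.003 0.003 0.022 0" --pt "-1 0.003 0.003 0.022 0" --pt "-1 0.003 0.003 0.0 0" --pt "-1 0.003 0.003 -0.2 0" --pt "-1 0.003 0.003 -0.45 0" --pt "-1 0.003 0.003 -0.45 0" --pt "-1 0.003 0.003 -0.45 0"

```text
time_s: 13.02
tcp_pos: [567.5, -134.8, 151.2]
tcp_rot: [3.142, -0.001, -0.259]
ft_force: [-0.1, 0.1, -0.4]
grip_width: 85.4
finger_force: 0.0
```

```bash
python3 mv.py 630.9 285 150 1.82 600 145 150 1.82
```

```text
[-0.1543 -1.4068  0.0042] turn -0.6618
[-0.1343 -0.9294  0.0042] turn -0.6618
t 13.025 [ 567.5 -134.8  151.2] -0.259 w 85.4 ff 0.0 F [-0.1  0.1 -0.4]
```

>>> drive_tool --pt "-1 -0.13 -0.93 0 -0.66" --pt "-1 -0.13 -0.93 0 -0.66" --pt "-1 -0.13 -0.93 0 -0.66" --pt "-1 -0.13 -0.93 0 -0.66" --pt "-1 -0.13 -0.93 0 -0.66" --pt "-1 -0.13 -0.93 0 -0.66" --pt "-1 -0.13 -0.93 0 -0.66" --pt "-1 -0.13 -0.93 0 -0.66" --pt "-1 -0.13 -0.93 0 -0.66" --pt "-1 -0.13 -0.93 0 -0.66" --pt "-1 -0.13 -0.93 0 -0.66" --pt "-1 -0.13 -0.93 0 -0.66"

```text
time_s: 14.52
tcp_pos: [600.5, 144.8, 148.7]
tcp_rot: [-3.139, -0.0, 1.814]
ft_force: [-0.4, -0.4, -1.0]
grip_width: 85.3
finger_force: 0.0
```

```bash
python3 - <<'E'
from h import *
im,d=grab_frame("side");c=im[185:245,330:385];cv2.imwrite("pics/s6.png",im)
# seal from side: top-face/whole blob, compare with top estimate
v,u=np.mgrid[195:240,335:375];S=dep("side",np.c_[u.ravel(),v.ravel()],d[195:240,335:375].ravel())
k=(S[:,2]>10)&(S[:,2]<70)&(abs(S[:,1]-280)<40)&(abs(S[:,0]-630)<40);print(k.sum(),S[k].min(0).round(1),S[k].max(0).round(1),S[k].mean(0).round(1))
im,d=grab_frame("top");v,u=np.mgrid[0:480,0:640];P=dep("top",np.c_[u.ravel(),v.ravel()],d.ravel()).reshape(480,640,3)
print("baren",fit(P,(405,445,210,265),32,24,45)[0]);print("baren disc",fit(P,(400,450,205,258),10,5,45)[0])
print("seal",fit(P,(245,280,195,225),55,45,65)[0])
E
python3 mv.py 630.9 285 70 1.82 630.9 285 15 1.82
```

```text
201 [616.1 258.3  10.3] [650.5 300.4  58.1] [632.2 274.8  35.4]
baren {'n': 175, 'rect': array([ 567.3, -134. ], dtype=float32), 'size': array([20.3, 62.7], dtype=float32), 'yaw': np.float32(-0.259), 'pca': np.float64(-0.257), 'mean': array([ 567.3, -134.1])}
baren disc {'n': 651, 'rect': array([ 569.8, -132.7], dtype=float32), 'size': array([80. , 80.1], dtype=float32), 'yaw': np.float32(-1.567), 'pca': np.float64(-1.007), 'mean': array([ 568. , -134.4])}
seal {'n': 98, 'rect': array([629.3, 285.9], dtype=float32), 'size': array([25.7, 29.9], dtype=float32), 'yaw': np.float32(0.214), 'pca': np.float64(0.538), 'mean': array([629.5, 286.3])}
[0.4299 0.2085 0.2647] turn -0.0031
[0.4299 0.2085 0.448 ] turn -0.0031
t 14.625 [600.7 144.9 149.4] 1.81 w 85.1 ff 0.0 F [-0.6 -0.7 -0.6]
```

The baren is at (567.3,-134.0), on target, and the top view agrees on the seal (630,285.5). I'll grasp it.

>>> drive_tool --pt "-1 0.43 0.208 0.0 -0.003" --pt "-1 0.43 0.208 0.0 -0.003" --pt "-1 0.43 0.208 0.05 -0.003" --pt "-1 0.43 0.208 0.25 -0.003" --pt "-1 0.43 0.208 0.4 -0.003" --pt "-1 0.43 0.208 0.44 -0.003" --pt "-1 0.43 0.208 0.44 -0.003" --pt "0.2 0.43 0.208 0.44 -0.003" --pt "1 0.43 0.208 0.44 -0.003" --pt "1 0.43 0.208 0.44 -0.003" --pt "1 0.43 0.208 0.44 -0.003" --pt "1 0.43 0.208 0.44 -0.003"

```text
time_s: 16.12
tcp_pos: [630.9, 285.3, 19.7]
tcp_rot: [3.14, -0.0, 1.824]
ft_force: [-0.9, -0.3, 7.7]
grip_width: 29.0
finger_force: 59.5
```

>>> drive_tool --pt "1 0 0 -0.05 0" --pt "1 0 0 -0.2 0" --pt "1 0 0 -0.35 0" --pt "1 0 0 -0.35 0" --pt "1 0 0 -0.35 0"

```text
time_s: 16.75
tcp_pos: [630.3, 285.1, 123.7]
tcp_rot: [-3.141, -0.0, 1.824]
ft_force: [0.2, 0.2, -2.9]
grip_width: 29.4
finger_force: 59.7
```

```bash
python3 mv.py 449.5 -7 120 1.5 449.5 -7 50 1.5
```

```text
[-0.7919 -0.8272  0.0123] turn 0.103
[-0.7919 -0.8272  0.2456] turn 0.103
t 16.75 [630.3 285.1 123.7] 1.824 w 29.4 ff 59.7 F [ 0.2  0.2 -2.9]
```

>>> drive_tool --pt "1 -0.1 -0.1 0 0.02" --pt "1 -0.22 -0.24 0 0.05" --pt "1 -0.36 -0.38 0 0.08" --pt "1 -0.5 -0.52 0 0.103" --pt "1 -0.62 -0.66 0 0.103" --pt "1 -0.73 -0.77 0 0.103" --pt "1 -0.792 -0.827 0 0.103" --pt "1 -0.792 -0.827 0.1 0.103" --pt "1 -0.792 -0.827 0.22 0.103" --pt "1 -0.792 -0.827 0.3 0.103" --pt "1 -0.792 -0.827 0.31 0.103" --pt "1 -0.792 -0.827 0.31 0.103"

```text
time_s: 18.25
tcp_pos: [449.8, -6.9, 30.9]
tcp_rot: [-3.141, -0.0, 1.5]
ft_force: [0.5, 0.4, -1.0]
grip_width: 29.2
finger_force: 59.8
```

```bash
python3 mv.py 449.5 -7 20 1.5
```

```text
[-0.0004 -0.0009  0.0363] turn 0.0001
t 18.25 [449.8  -6.9  30.9] 1.5 w 29.2 ff 59.8 F [ 0.5  0.4 -1. ]
```

>>> drive_tool --pt "1 0 0 0.02 0" --pt "1 0 0 0.03 0" --pt "1 0 0 0.036 0" --pt "1 0 0 0.038 0" --pt "1 0 0 0.038 0"

```text
time_s: 18.88
tcp_pos: [449.9, -6.9, 19.7]
tcp_rot: [3.141, -0.0, 1.5]
ft_force: [-2.7, 0.3, 7.0]
grip_width: 29.1
finger_force: 60.9
```

>>> drive_tool --pt "1 0 0 0.036 0" --pt "-1 0 0 0.036 0" --pt "-1 0 0 0.036 0" --pt "-1 0 0 0.036 0" --pt "-1 0 0 0 0" --pt "-1 0 0 -0.15 0" --pt "-1 0 0 -0.33 0" --pt "-1 0 0 -0.4 0" --pt "-1 0 0 -0.4 0"

```text
time_s: 20.0
tcp_pos: [450.5, -7.1, 141.2]
tcp_rot: [3.138, 0.0, 1.5]
ft_force: [-0.0, -0.0, -1.4]
grip_width: 85.4
finger_force: 0.0
```

```bash
python3 mv.py 480 200 140 2.997
```

```text
[0.6954 0.0493 0.0041] turn -0.4764
t 20.0 [450.5  -7.1 141.2] 1.5 w 85.4 ff 0.0 F [-0.  -0.  -1.4]
```

>>> drive_tool --pt "-1 0.7 0.05 0 -0.476" --pt "-1 0.7 0.05 0 -0.476" --pt "-1 0.7 0.05 0 -0.476" --pt "-1 0.7 0.05 0 -0.476" --pt "-1 0.7 0.05 0 -0.476" --pt "-1 0.7 0.05 0 -0.476" --pt "-1 0.7 0.05 0 -0.476" --pt "-1 0.7 0.05 0 -0.476" --pt "-1 0.7 0.05 0 -0.476" --pt "-1 0.7 0.05 0 -0.476"

```text
time_s: 21.25
tcp_pos: [479.4, 201.4, 138.7]
tcp_rot: [-3.141, -0.001, 2.991]
ft_force: [0.1, 0.1, 0.3]
grip_width: 85.2
finger_force: 0.0
```

```bash
python3 - <<'E'
from h import *
im,d=grab_frame("top");v,u=np.mgrid[0:480,0:640];P=dep("top",np.c_[u.ravel(),v.ravel()],d.ravel()).reshape(480,640,3)
r,p=fit(P,(232,272,228,298),14,8,24);print(r)
h=p[p[:,0]<503];l=cv2.fitLine(h.astype(np.float32),cv2.DIST_L2,0,.01,.01).ravel();print("handle dir",np.arctan(l[1]/l[0]),h.mean(0))
print("brush centre y on handle line at 493:",l[3]+(493-l[2])*l[1]/l[0])
E
python3 mv.py 495 321.5 60 2.997 495 321.5 2 2.997
```

```text
{'n': 1, 'rect': array([407.7, 347.8], dtype=float32), 'size': array([0., 0.], dtype=float32), 'yaw': np.float32(0.0), 'pca': np.float64(nan), 'mean': array([407.7, 347.8])}
handle dir 1.3804749 [407.69712084 347.81875078]
brush centre y on handle line at 493: 790.5984
[0.0084 0.4035 0.2628] turn -0.0017
[0.0084 0.4035 0.4562] turn -0.0017
t 21.3 [479.4 201.4 138.9] 2.992 w 85.5 ff 0.0 F [ 0.5 -0.4 -0. ]h.py:22: RuntimeWarning: Degrees of freedom <= 0 for slice
  e=e[int(np.argmax(L))];w=np.linalg.eigh(np.cov(p.T))[1][:,1]
  c *= np.true_divide(1, fact)
  c *= np.true_divide(1, fact)
```

>>> drive_tool --pt "-1 0.008 0.404 0.0 0" --pt "-1 0.008 0.404 0.1 0" --pt "-1 0.008 0.404 0.3 0" --pt "-1 0.008 0.404 0.42 0" --pt "-1 0.008 0.404 0.448 0" --pt "-1 0.008 0.404 0.448 0" --pt "0.3 0.008 0.404 0.448 0" --pt "1 0.008 0.404 0.448 0" --pt "1 0.008 0.404 0.448 0" --pt "1 0.008 0.404 0.448 0" --pt "1 0.008 0.404 0.448 0" --pt "1 0.008 0.404 0.448 0"

```text
time_s: 22.8
tcp_pos: [495.2, 321.9, 5.6]
tcp_rot: [3.141, 0.001, 2.995]
ft_force: [-1.0, -0.7, 6.9]
grip_width: 16.1
finger_force: 59.4
```

>>> drive_tool --pt "1 0 0 -0.04 0" --pt "1 0 0 -0.15 0" --pt "1 0 0 -0.28 0" --pt "1 0 0 -0.28 0" --pt "1 0 0 -0.28 0"

```text
time_s: 23.42
tcp_pos: [494.6, 321.6, 88.8]
tcp_rot: [3.142, -0.0, 2.996]
ft_force: [0.6, 0.2, -0.6]
grip_width: 16.4
finger_force: 58.5
```

```bash
python3 - <<'E'
from h import *
im,d=grab_frame("side");cv2.imwrite("pics/side7.png",cv2.resize(im[150:260,230:380],None,fx=4,fy=4,interpolation=cv2.INTER_CUBIC))
im,d=grab_frame("top");v,u=np.mgrid[0:480,0:640];P=dep("top",np.c_[u.ravel(),v.ravel()],d.ravel()).reshape(480,640,3)
print("seal",fit(P,(335,385,250,295),55,44,65)[0])
E
python3 mv.py 463.5 110.7 50 3.059
```

```text
seal {'n': 111, 'rect': array([449.2,  -5.8], dtype=float32), 'size': array([26.3, 26.3], dtype=float32), 'yaw': np.float32(-0.003), 'pca': np.float64(0.431), 'mean': array([449.3,  -6.6])}
[-7.000e-04 -7.101e-01  1.263e-01] turn -0.0202
t 23.525 [494.3 321.5  87.9] 2.996 w 15.9 ff 58.5 F [-0.5 -0.1 -0.3]
```

View pics/side7.png

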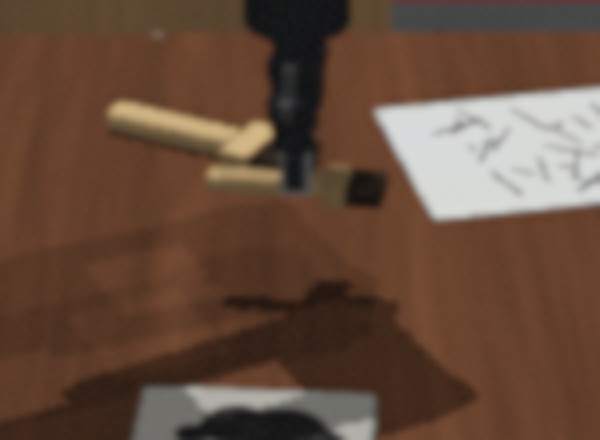

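The brush is held level by the handle (295,180 in the crop). The seal stands at (449,-6), on target. Next I'll carry the brush to the slab.

>>> drive_tool --pt "1 0 -0.1 0 -0.01" --pt "1 0 -0.25 0 -0.02" --pt "1 0 -0.4 0 -0.02" --pt "1 0 -0.55 0 -0.02" --pt "1 0 -0.66 0 -0.02" --pt "1 0 -0.71 0.05 -0.02" --pt "1 0 -0.71 0.13 -0.02" --pt "1 0 -0.71 0.18 -0.02" --pt "1 0 -0.71 0.205 -0.02" --pt "1 0 -0.71 0.205 -0.02"

```text
time_s: 24.78
tcp_pos: [463.7, 111.3, 26.9]
tcp_rot: [3.142, -0.001, 3.059]
ft_force: [0.8, -0.2, 0.0]
grip_width: 16.2
finger_force: 58.6
```

```bash
python3 mv.py 463.7 110.6 20.5 3.059
```

```text
[-0.0003 -0.0025  0.0213] turn -0.0
t 24.775 [463.7 111.3  26.9] 3.059 w 16.2 ff 58.6 F [ 0.8 -0.2  0. ]
```

>>> drive_tool --pt "1 0 -0.002 0.01 0" --pt "1 0 -0.002 0.018 0" --pt "1 0 -0.002 0.023 0" --pt "1 0 -0.002 0.023 0"

```text
time_s: 25.28
tcp_pos: [463.9, 110.4, 20.6]
tcp_rot: [3.141, 0.0, 3.058]
ft_force: [0.5, -0.1, 0.5]
grip_width: 15.9
finger_force: 58.7
```

>>> drive_tool --pt "1 0 0 0.002 0" --pt "1 0 0 0.002 0" --pt "-1 0 0 0.001 0" --pt "-1 0 0 0.001 0" --pt "-1 0 0 0.001 0" --pt "-1 0 0 -0.05 0" --pt "-1 0 0 -0.25 0" --pt "-1 0 0 -0.5 0" --pt "-1 0 0 -0.7 0" --pt "-1 0 0 -0.7 0" --pt "-1 0 0 -0.7 0"

```text
time_s: 26.65
tcp_pos: [463.8, 110.4, 231.3]
tcp_rot: [3.141, 0.001, 3.058]
ft_force: [-0.0, -0.4, -1.0]
grip_width: 85.4
finger_force: 0.0
```

```bash
python3 mv.py 280 300 230 3.059
```

```text
[0.6631 0.5789 0.0044] turn -0.0002
t 26.65 [463.8 110.4 231.3] 3.058 w 85.4 ff 0.0 F [-0.  -0.4 -1. ]
```

Now I'll move aside for an unobstructed final check.

>>> drive_tool --pt "-1 0.5 0.9 0 0" --pt "-1 0.5 0.9 0 0" --pt "-1 0.5 0.9 0 0" --pt "-1 0.5 0.9 0 0" --pt "-1 0.5 0.9 0 0" --pt "-1 0.5 0.9 0 0" --pt "-1 0.5 0.9 0 0" --pt "-1 0.5 0.9 0 0" --pt "-1 0.5 0.9 0 0"

```text
time_s: 27.78
tcp_pos: [337.3, 391.1, 230.4]
tcp_rot: [3.142, -0.0, 3.057]
ft_force: [0.8, -1.0, -0.5]
grip_width: 85.5
finger_force: 0.0
```

Run:
```python
from h import *
im,d=grab_frame("top");v,u=np.mgrid[0:480,0:640];P=dep("top",np.c_[u.ravel(),v.ravel()],d.ravel()).reshape(480,640,3)
cv2.imwrite("pics/top8.png",cv2.resize(im[195:330,280:480],None,fx=4,fy=4,interpolation=cv2.INTER_CUBIC))
for n,a in dict(brush=((295,360,235,312),29,24,45),seal=((335,385,250,295),55,44,65),baren=((405,445,210,265),32,24,45),plug=((385,420,262,295),36,30,45),slab=((295,360,235,312),15,10,50)).items():
    r,p=fit(P,*a);b=a[0];H=P[b[2]:b[3],b[0]:b[1],2];print(n,r,"z",np.median(H[(H>a[2])&(H<a[3])]).round(1))
```

```text
brush {'n': 441, 'rect': array([462.1, 110.5], dtype=float32), 'size': array([ 41.4, 128.2], dtype=float32), 'yaw': np.float32(-0.074), 'pca': np.float64(-0.094), 'mean': array([474.3, 109.9])} z 29.1
seal {'n': 114, 'rect': array([450.4,  -4.5], dtype=float32), 'size': array([28.8, 28.9], dtype=float32), 'yaw': np.float32(1.566), 'pca': np.float64(0.704), 'mean': array([449.6,  -6. ])} z 54.6
baren {'n': 175, 'rect': array([ 567.6, -133.7], dtype=float32), 'size': array([21. , 62.2], dtype=float32), 'yaw': np.float32(-0.26), 'pca': np.float64(-0.263), 'mean': array([ 567.4, -134. ])} z 30.3
plug {'n': 274, 'rect': array([446. , -96.9], dtype=float32), 'size': array([45.2, 56.2], dtype=float32), 'yaw': np.float32(-1.569), 'pca': np.float64(-1.567), 'mean': array([448.4, -95. ])} z 35.9
slab {'n': 2305, 'rect': array([461.6, 110.7], dtype=float32), 'size': array([109.5, 159.7], dtype=float32), 'yaw': np.float32(-0.082), 'pca': np.float64(-0.073), 'mean': array([461.3, 110.8])} z 16.1
```

View pics/top8.png

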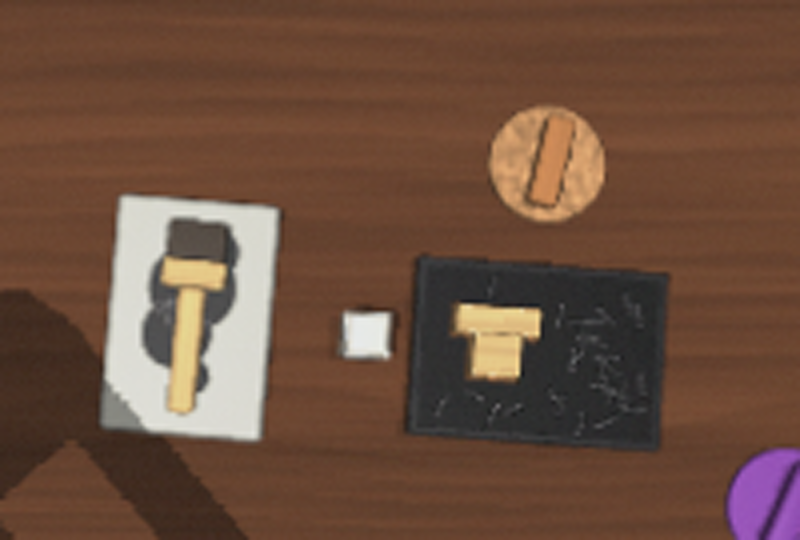

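The final picture shows everything in place: brush centred on the slab (195,315), seal midway in the gap (366,335), plug seated (497,340) and baren behind the block's middle (548,163). The measurements are within tolerance, so I'm handing in.

```bash
python3 -c "
from cell import bot
print(bot.close_job())"
```

```text
the job is handed in; nothing more can be done
None
```

I handed the job in with the plug seated, the brush centred on the slab, the baren behind the block and the seal midway in the gap; all measured within tolerance in the last overhead picture, but I got no verdict back.

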